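# Lay out the insect-pinning station

### The job

Lay out this pinning desk: as seen from the robot, put the specimen jar in the middle of the tray left of the round cork stage, the stepped pinning block in the middle of the tray right of that stage, the slide box in the middle of the tray behind the beetle board, and the loupe on the middle of the slide box's lid. Everything stands flat and upright, lens up, and the jar is never tipped over. Leave the mug, bottle and pin tin where they are.

Things in the scene. Friction and masses are not known exactly. Their poses are not given: they have to be found in the camera images.
- tray_left: Left (+y) of the round stage: fixed open white card tray, cork floor: 78 mm square outside, 72 inside, walls 11 mm high, floor 3 mm above the desk. Origin: centre of underside, x, y along its sides, yaw within 0.3 of world. Stage: fixed, wood and cork, 90 mm across, 27 high (its beetle to 50); its centre is about 99 mm to this tray's -y side and 48 nearer the robot.
- tray_right: Right (-y) of the round stage: fixed open white card tray, cork floor: 78 mm square outside, 72 inside, walls 11 mm high, floor 3 mm above the desk. Origin: centre of underside, x, y along its sides, yaw within 0.3 of world. The stage's centre is about 99 mm to this tray's +y side and 48 nearer the robot.
- tray_behind: Behind (far side from the robot of) the beetle board: fixed open white card tray, cork floor: 78 mm square outside, 72 inside, walls 11 mm high, floor 3 mm above the desk. Origin: centre of underside, x, y along its sides, yaw within 0.3 of world. Board: fixed white foam, 70 x 120 mm, 18 high, two rows of beetles to 40 high; its centre is about 92 mm nearer the robot.
- jar: Specimen jar: clear glass with a paper band and a white cap, 42 mm across, 60 mm high (cap 40 mm across, the top 14 mm), standing upright and loose, about 0.09 kg. Origin: centre of its underside; z up its axis.
- pinning_block: Pinning block: a small wooden block like a stair with three steps, loose, about 0.05 kg. 34 mm wide along its x, 54 mm long along its y; steps each 18 mm long and 16, 26 and 36 mm high from -y to +y. Origin: centre of its underside (under the middle step); z up.
- slide_box: Slide box: a closed dark wooden box with a flat top and a small brass clasp, in one piece (it does not open), loose, about 0.09 kg. 44 mm along its x, 54 mm along its y, 32 mm high. Origin: centre of its underside; z up.
- loupe: Loupe: a black round magnifier with a bright metal band, standing lens up, loose, about 0.05 kg. 34 mm across for its lower 24 mm, then 29 mm across up to its 36 mm height. Origin: centre of its underside; z up.
- mug: White mug with handle, 80 mm across, 90 mm high, at the far right edge of the work. Origin: centre of its underside. A bystander: leave it alone.
- bottle: Clear plastic bottle with a blue cap, 52 mm across, 110 mm high, at the far left edge of the work. Origin: centre of its underside. A bystander: leave it alone.
- pin_tin: Flat round aluminium tin, 70 mm across, 22 mm high, beyond the loose things. Origin: centre of its underside. A bystander: leave it alone.

How it is judged:
By the outcome, as a careful person would: the job done as asked, in the order asked, and still so for the second after the job is handed in, with the robot touching nothing.
It also fails if it takes over 93 s, if anything falls off the work surface, if the arm or the gripper's body presses on something with over 40 N, if the wrist force passes 120 N, or if a joint passes its speed limit or range.

### The arm

A 6-joint arm with a two-finger parallel gripper is mounted at the origin on the work surface. World frame = base frame: x ahead of the robot, y to its left, z up, the work surface at z = 0. Lengths are in m, angles in degrees, forces in N, time in s.
With the tool pointing down it reaches from about 0.275 to 0.975 m from the base axis. Payload 8.4 kg.
Tool frame: the origin (TCP) lies at the very end of the fingers, on their centre line; the grasp point (between the pads) lies 19 mm behind it; z points along the fingers, y is the line along which they close (so a half turn about z gives the same grasp; the last joint's range is limited). The gripper opens to 92 mm and grips with 3 to 60 N. Pads are 20 mm wide; open, the fingers measure 128 mm over their backs; the gripper's body (75 mm by 189 mm) begins 69 mm behind the grasp point.
Start: joints at [-66.429, 20.225, 93.587, -0, 66.188, -0.138], TCP at [0.251, -0.572, 0.215] pointing down, gripper open.
Joint ranges: [-150.9, 150.9], [-52.94, 120.26], [3.33, 152.33], [-74.26, 254.26], [0, 154.13], [-172.89, 172.89]. Speed limits (degrees/s): [127.2, 127.2, 159.86, 180, 180, 180].

### API

Orientations are given as a 3x3 rotation matrix whose columns are the frame's x, y, z axes.
In Python, from plant import robot, job, capture, camera_params gives the robot as it stands (robot), with the cameras as plain functions and the job (job).
- The arm moves only by the tool step_hand, called after ">>>" by a JSON object that holds its "api" and its "payload". Schema: {"type":"object","properties":{"ticks":{"type":"object","properties":{"increments":{"type":"array","items":{"type":"array","items":{"type":"number"},"minItems":4,"maxItems":4},"minItems":1,"maxItems":12}},"additionalProperties":false,"required":["increments"]},"aperture":{"type":"number"},"grip_force":{"type":"number"},"only":{"type":"string"},"quiet":{"type":"boolean"},"lines":{"type":"string"}},"required":["ticks"],"additionalProperties":false}. ticks is an object whose key "increments" holds a list of rows, 1 to 12 of them, each of 4 numbers: dx, dy, dz in m, then a turn about the tool's z in degrees; each row is the pose to reach, as a shift and turn from the pose commanded when the call began, along the tool's axes at that moment; what a row does not reach only later rows make up. A row lasts 1/8 s, in which the tool goes at most 0.0625 m and 10.7 degrees, less where a joint would pass 70% of its speed; a pose out of reach is approached as far as the arm can. aperture is the opening from 0.0 (shut) to 1.0 (fully open), set as the call begins (left out keeps the last). The fingers move at their own pace and stop on an object; grip_force is the grip in N (left out, the last holds). Time passes only in rows, so rows that do not move let the fingers close. The tool returns the time, the measured TCP pose, the force, the opening and the grip force at its end. only (a regular expression) keeps the lines of the reply that match it, lines (a string "A,B") keeps lines A to B, and quiet returns only ok. Input that does not fit is refused with a message, and nothing moves.
- robot.read_state(): the state, without advancing time (a new reading comes with each control period).
- capture(name): name is "scene" or "side" or "wrist"; returns the picture (384x512x3 uint8, blue, green, red); there is no depth.
- camera_params(name): a dict with "K" (3x3 intrinsics, pixels), "k1" (the pictures are not rectified: a ray, as slopes to the right and down, at radius r is drawn at 1 + k1 r^2 times it, then the intrinsics apply), "extrinsics" (4x4, takes a point from world to camera coordinates); the wrist camera has in their place "hand_eye" (4x4, takes a point from camera to tool coordinates, whose origin is the TCP and whose axes are the flange's). Camera axes: x right, y down, z forward; pixel columns grow to the right and rows downward; lengths in m; the calibration is good to about 2 mm. A picture is of the moment at which its call begins: read the wrist's pose just before it. camera_params takes no time and is no camera call.
- job.job_done(): hands the job in; it is judged then, once.
The state is a dict: "clock": time; "qpos": joint angles; "qd": joint speeds; "joint_efforts": joint torques, N m; "position": TCP position; "orientation": TCP orientation; "wrist_force": force on the tool from outside, world axes, zero at the start; "wrist_torque": the same for the moment, N m; "grip_width": opening from 0.0 (shut) to 1.0 (fully open); "finger_force": force on a finger pad.
Only numpy, scipy, OpenCV 4.12 (cv2) and the standard library are available. Lean on these libraries where they do the work, as an engineer would, in place of code of your own. Each camera call takes 0.05 s, during which the arm holds its last target. There are 200 camera calls.

## Working session

There is one attempt and no reset: what is moved stays moved. The work goes in short steps, Python scripts to look and compute and a tool call to move; the robot and the scene stay as the last step left them, time stands still between calls to the robot, and variables do not carry over. Pictures are saved under pics/ and viewed, at most 14 in all, crops included, and the job is handed in when it is done.

```bash
ls; mkdir -p pics; cat > h.py <<'E'
import numpy as np, cv2
from plant import robot, job, capture, camera_params
def cam(n):
    p=camera_params(n); K=np.array(p["K"],float); k1=p["k1"]
    if n=="wrist":
        s=robot.read_state(); T=np.eye(4); T[:3,:3]=s["orientation"]; T[:3,3]=s["position"]
        E=np.linalg.inv(T@np.array(p["hand_eye"]))
    else: E=np.array(p["extrinsics"])
    return K,k1,E
def proj(c,P):
    K,k1,E=c; P=np.atleast_2d(P); q=P@E[:3,:3].T+E[:3,3]; s=q[:,:2]/q[:,2:]
    s=s*(1+k1*(s**2).sum(1,keepdims=True)); return s@K[:2,:2].T+K[:2,2]
def ray(c,uv,z):
    K,k1,E=c; d=np.linalg.solve(K[:2,:2],np.array(uv,float)-K[:2,2]); s=d.copy()
    for _ in range(20): s=d/(1+k1*(s@s))
    R=E[:3,:3].T; o=-R@E[:3,3]; v=R@np.array([s[0],s[1],1]); return o+v*(z-o[2])/v[2]
def shot(n,f,box=None,scale=1):
    c=cam(n); im=capture(n)
    if box: im=im[box[1]:box[3],box[0]:box[2]]
    cv2.imwrite("pics/"+f,cv2.resize(im,None,fx=scale,fy=scale,interpolation=cv2.INTER_CUBIC)); return c,im
E
python3 - <<'E'
from h import *
for n in("scene","side"):
    c,im=shot(n,n+"0.png",None,1.56); print(n,c[0],c[1],-c[2][:3,:3].T@c[2][:3,3],c[2][:3,:3])
s=robot.read_state();print(s["clock"],s["orientation"]);print(camera_params("wrist"))
E
```

```text
pics
plant.py
scene [[393.09347575   0.         254.77263442]
 [  0.         393.09347575 193.27348415]
 [  0.           0.           1.        ]] 0.026027800006558115 [ 1.20181752 -0.22378108  0.92618958] [[ 0.38403655  0.92331046 -0.00370576]
 [ 0.75669454 -0.31703004 -0.57175636]
 [-0.52908346  0.21677121 -0.8204151 ]]
side [[371.38496562   0.         253.43433909]
 [  0.         371.38496562 193.47537943]
 [  0.           0.           1.        ]] -0.12319096973974261 [ 0.46326305 -0.76621883  0.74630809] [[ 0.97223566 -0.23294286 -0.02225855]
 [-0.17131457 -0.64375207 -0.74581136]
 [ 0.15940245  0.72891762 -0.66578523]]
0.1 [[ 9.15607225e-01  4.02073525e-01 -5.38151758e-04]
 [ 4.02073885e-01 -9.15606464e-01  1.18093581e-03]
 [-1.79122059e-05 -1.29765012e-03 -9.99999158e-01]]
{'K': array([[289.00280416,   0.        , 252.67263619],
       [  0.        , 289.00280416, 190.92143187],
       [  0.        ,   0.        ,   1.        ]]), 'k1': 0.015823309406879343, 'hand_eye': array([[ 1.00779638e-03, -9.68363490e-01, -2.49541850e-01,
         6.95995221e-02],
       [ 9.99999247e-01,  1.15067469e-03, -4.26684885e-04,
        -1.23438646e-03],
       [ 7.00327556e-04, -2.49541232e-01,  9.68363921e-01,
        -1.70271443e-01],
       [ 0.00000000e+00,  0.00000000e+00,  0.00000000e+00,
         1.00000000e+00]])}
```

View pics/scene0.png

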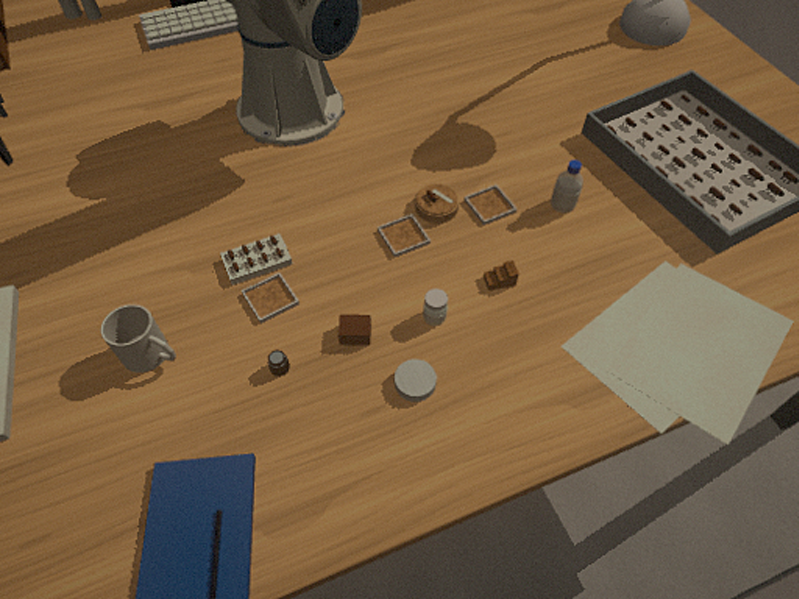

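View pics/side0.png

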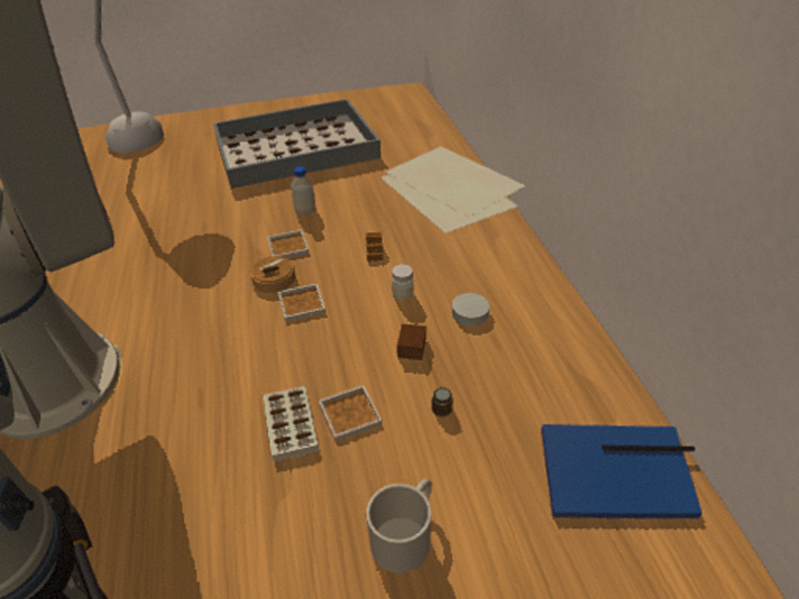

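The scene view shows every item: the trays at (270,298), (404,235) and (490,204), the box at (355,330), the jar at (435,306), the block at (502,276) and the loupe at (278,362). Next I'll enlarge both views.

```bash
python3 - <<'E'
from h import *
for n,b in(("scene",(135,110,345,260)),("side",(155,140,325,285))):
    c=cam(n); im=capture(n)[b[1]:b[3],b[0]:b[2]]
    im=cv2.convertScaleAbs(im,alpha=1.5,beta=10)
    k=3.8 if n=="scene" else 4
    im=cv2.resize(im,None,fx=k,fy=k,interpolation=cv2.INTER_CUBIC); cv2.imwrite(f"pics/{n}1.png",im)
c=cam("scene")
for nm,u,v,z in(("trayR_box",270,298,.003),("t2",404,236,.003),("t3",490,204,.003),("box",355,330,.016),("jar",435,306,.03),("block",502,276,.013),("loupe",278,362,.018),("stage",437,202,.027),("board",256,257,.018),("tin",415,380,.011)):
    print(nm,ray(c,(u/1.5605,v/1.5605),z).round(3))
E
```

```text
trayR_box [ 0.508 -0.193  0.003]
t2 [0.465 0.093 0.003]
t3 [0.454 0.29  0.003]
box [ 0.642 -0.075  0.016]
jar [0.658 0.071 0.03 ]
block [0.634 0.22  0.013]
loupe [ 0.653 -0.218  0.018]
stage [0.427 0.181 0.027]
board [ 0.417 -0.192  0.018]
tin [ 0.77  -0.016  0.011]
```

View pics/scene1.png

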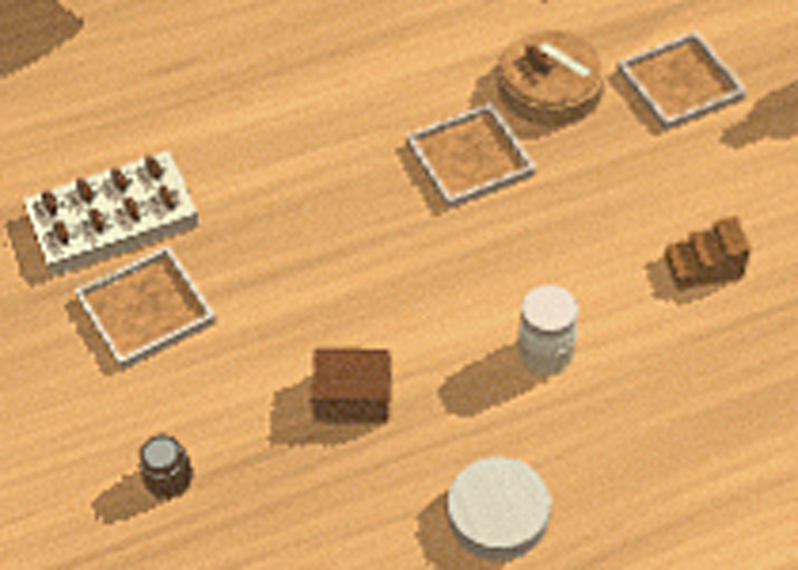

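View pics/side1.png

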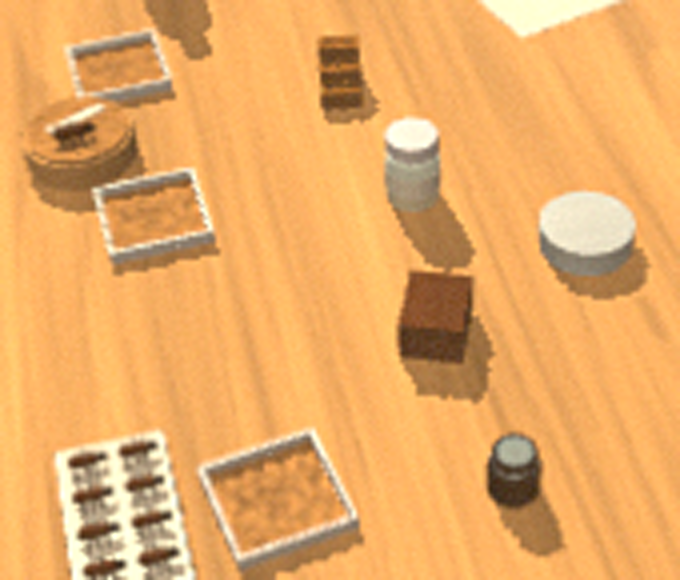

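The trays, stage and board come out where the sizes say they should. I'll take a wrist view over the box, loupe and rear tray.

>>> {"api": "step_hand", "payload": {"ticks": {"increments":[[0.4526,-0.2623,-0.035,23.7],[0.4526,-0.2623,-0.035,23.7],[0.4526,-0.2623,-0.035,23.7],[0.4526,-0.2623,-0.035,23.7],[0.4526,-0.2623,-0.035,23.7],[0.4526,-0.2623,-0.035,23.7],[0.4526,-0.2623,-0.035,23.7],[0.4526,-0.2623,-0.035,23.7],[0.4526,-0.2623,-0.035,23.7],[0.4526,-0.2623,-0.035,23.7],[0.4526,-0.2623,-0.035,23.7],[0.4526,-0.2623,-0.035,23.7]]}, "aperture": 1.0}}

```text
clock: 1.7
position: [0.5595, -0.1512, 0.2495]
orientation: [[1.0, -0.001, -0.0], [-0.001, -1.0, -0.0], [-0.0, 0.0, -1.0]]
wrist_force: [-0.6, -0.0, 0.5]
grip_width: 1.003
finger_force: 0.0
```

```bash
cat > w.py <<'E'
import sys; from h import *
import pickle
f=sys.argv[1]; c,im=shot("wrist",f+".png"); cv2.imwrite(f"pics/{f}b.png",cv2.resize(cv2.convertScaleAbs(im,alpha=1.5,beta=10),(800,600),interpolation=cv2.INTER_CUBIC))
pickle.dump(c,open(f+".pkl","wb")); s=robot.read_state(); print(s["clock"],s["position"],s["orientation"].round(4) if hasattr(s["orientation"],"round") else s["orientation"])
E
python3 w.py wa
```

```text
1.75 [ 0.55957874 -0.15116605  0.24954231] [[ 1.0e+00 -1.4e-03 -2.0e-04]
 [-1.4e-03 -1.0e+00 -1.0e-04]
 [-2.0e-04  1.0e-04 -1.0e+00]]
```

View pics/wab.png

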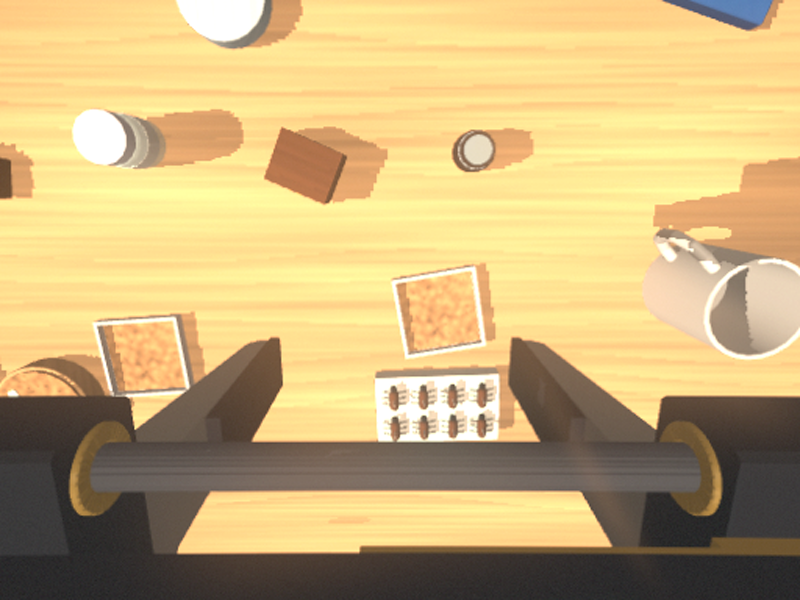

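The wrist view shows the box's top around (306,165), the loupe at (475,150), the rear tray at (439,311) and the right tray at (143,355). Next is the left side.

>>> {"api": "step_hand", "payload": {"ticks": {"increments":[[0,-0.06,0,0],[0,-0.12,0,0],[0,-0.18,0,0],[0,-0.24,0,0],[0,-0.3,0,0],[0,-0.33,0,0],[0,-0.33,0,0],[0,-0.33,0,0]]}, "aperture": 1.0}}

```text
clock: 2.75
position: [0.5602, 0.1787, 0.2495]
orientation: [[1.0, -0.0, -0.0], [-0.0, -1.0, -0.001], [-0.0, 0.001, -1.0]]
wrist_force: [0.6, 0.4, -0.1]
grip_width: 1.0
finger_force: 0.0
```

```bash
python3 w.py wb
```

```text
2.8 [0.56025337 0.17839475 0.24959591] [[ 1.0e+00 -1.1e-03 -1.0e-04]
 [-1.1e-03 -1.0e+00 -5.0e-04]
 [-1.0e-04  5.0e-04 -1.0e+00]]
```

View pics/wbb.png

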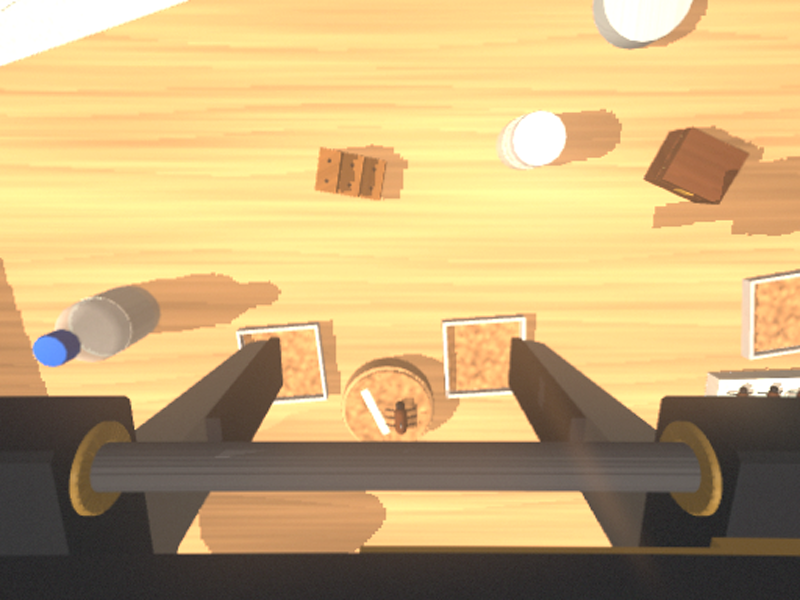

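The block's tall end is on the left at (320,168). The jar cap is at (539,138), the trays at (285,362) and (486,357), and the stage at (389,402). Next I'll turn these into positions.

```bash
cat > m.py <<'E'
from h import *; import pickle
k=1.5625; S=cam("scene"); D=cam("side"); wa=pickle.load(open("wa.pkl","rb")); wb=pickle.load(open("wb.pkl","rb"))
def poly(nm,c,pts,z,f=k,o=(0,0)):
    P=np.array([ray(c,(u/f+o[0],v/f+o[1]),zz) for (u,v),zz in zip(pts,z if hasattr(z,'__len__') else [z]*len(pts))])
    e=np.diff(np.vstack([P,P[:1]]),axis=0); print(nm,"ctr",(P.mean(0)*1000).round(1),"edges",(np.linalg.norm(e[:,:2],axis=1)*1000).round(1),"dirs",np.degrees(np.arctan2(e[:,1],e[:,0])).round(1))
s=(135,110); d=(155,140)
poly("LT wb3",wb,[(238,331),(320,323),(327,397)],.014); 
poly("RT wb",wb,[(443,320),(525,316),(529,392),(446,398)],.014)
poly("RT wa",wa,[(95,321),(181,315),(191,388),(105,396)],.014)
poly("BT wa",wa,[(391,281),(475,266),(487,344),(406,357)],.014)
poly("box wa",wa,[(281,128),(347,154),(327,203),(265,178)],.032)
poly("box wb",wb,[(692,127),(748,157),(715,204),(668,180)],.032)
poly("block wb",wb,[(321,147),(387,160),(381,200),(316,190)],[.036,.016,.016,.036])
for nm,c,u,z in(("jar wb",wb,(539,138),.06),("jar wa",wa,(100,137),.06),("loupe wa",wa,(479,149),.036),("loupe wa body",wa,(474,151),.024),("stage wb",wb,(390,400),.027)): print(nm,ray(c,(u[0]/k,u[1]/k),z).round(4))
poly("LT s",S,[(618,70),(694,36),(744,92),(667,125)],.014,3.8,s)
poly("RT s",S,[(407,143),(487,106),(534,165),(450,203)],.014,3.8,s)
poly("BT s",S,[(77,297),(167,250),(214,316),(123,361)],.014,3.8,s)
poly("LT d",D,[(67,46),(152,33),(172,88),(85,104)],.014,4,d)
poly("RT d",D,[(93,191),(195,169),(214,238),(114,259)],.014,4,d)
poly("BT d",D,[(200,470),(314,431),(357,514),(240,562)],.014,4,d)
poly("box s",S,[(313,349),(390,350),(389,403),(311,401)],.032,3.8,s)
poly("box d",D,[(411,270),(473,278),(467,328),(401,322)],.032,4,d)
for nm,c,u,z,f,o in(("jar s",S,(549,306),.06,3.8,s),("jar d",D,(412,134),.06,4,d),("loupe s",S,(160,452),.036,3.8,s),("loupe d",D,(515,448),.036,4,d),("stage s",S,(549,70),.027,3.8,s)): print(nm,ray(c,(u[0]/f+o[0],u[1]/f+o[1]),z).round(4))
E
python3 m.py
```

```text
LT wb3 ctr [472.5 274.6  14. ] edges [ 78.   76.2 106.2] dirs [ -84.2 -177.1   50. ]
RT wb ctr [466.1  92.4  14. ] edges [76.7 78.1 81.2 80.3] dirs [ -87.  -173.1   94.6    3.6]
RT wa ctr [467.2  90.2  14. ] edges [80.5 74.2 84.6 76.6] dirs [ -85.9 -179.2   95.5   -2.1]
BT wa ctr [ 509.8 -192.    14. ] edges [77.8 76.7 78.2 76. ] dirs [ -79.7 -168.9   99.8   10.8]
box wa ctr [640.8 -76.3  32. ] edges [56.2 43.1 54.4 41.9] dirs [-110.7  155.5   68.2  -22.1]
box wb ctr [640.  -74.8  32. ] edges [54.  42.1 46.1 42.8] dirs [-115.4  152.2   65.   -17.1]
block wb ctr [634.9 215.5  26. ] edges [53.6 33.8 53.7 34.1] dirs [-99.7 170.9  80.6  -9.3]
jar wb [0.6609 0.0714 0.06  ]
jar wa [0.6603 0.0703 0.06  ]
loupe wa [ 0.654 -0.218  0.036]
loupe wa body [ 0.6532 -0.216   0.024 ]
stage wb [0.4278 0.1842 0.027 ]
LT s ctr [464.4 283.2  14. ] edges [78.1 74.3 75.9 71.7] dirs [  97.9    6.   -84.  -172.3]
RT s ctr [470.5  89.3  14. ] edges [76.7 73.8 77.6 71.7] dirs [  99.1    7.4  -82.5 -173.4]
BT s ctr [ 514.6 -192.6   14. ] edges [76.7 74.7 74.2 71.1] dirs [ 102.7   11.4  -80.1 -166.6]
LT d ctr [457.7 276.2  14. ] edges [73.9 84.6 72.3 88. ] dirs [  -0.6  -85.1 -178.    95.8]
RT d ctr [465.5  82.3  14. ] edges [79.7 82.  74.  80.5] dirs [   4.   -88.  -177.2   96.1]
BT d ctr [ 509.5 -197.    14. ] edges [76.7 71.8 76.8 75.8] dirs [  10.1  -80.  -167.   100.1]
box s ctr [643.7 -75.5  32. ] edges [55.4 44.6 54.8 43.8] dirs [  66.4  -22.1 -114.4  158.7]
box d ctr [643.1 -76.2  32. ] edges [43.5 47.9 44.3 50.4] dirs [ -25.3 -110.5  158.1   68.4]
jar s [0.6606 0.07   0.06  ]
jar d [0.6613 0.0678 0.06  ]
loupe s [ 0.654  -0.2178  0.036 ]
loupe d [ 0.6549 -0.2165  0.036 ]
stage s [0.4223 0.181  0.027 ]
```

The measurements agree to about 2 mm. The jar is at (0.6605, 0.0704). I'll go above it with the fingers closing along world x, so the body stays clear of the bottle.

>>> {"api": "step_hand", "payload": {"ticks": {"increments":[[0.05,0.05,0.03,-10.7],[0.1,0.108,0.06,-21.4],[0.1,0.108,0.09,-32.1],[0.1,0.108,0.12,-42.8],[0.1,0.108,0.12,-53.5],[0.1,0.108,0.12,-64.2],[0.1,0.108,0.12,-75],[0.1,0.108,0.12,-85],[0.1,0.108,0.12,-90],[0.1,0.108,0.12,-90],[0.1,0.108,0.12,-90]]}, "aperture": 1.0}}

```text
clock: 4.18
position: [0.6602, 0.071, 0.1297]
orientation: [[0.003, 1.0, 0.0], [1.0, -0.003, -0.0], [-0.0, 0.0, -1.0]]
wrist_force: [0.4, 0.3, -0.6]
grip_width: 0.999
finger_force: 0.0
```

```bash
python3 - <<'E'
from h import *
s=robot.read_state(); print(s["position"],s["orientation"],s["qpos"])
w=__import__("pickle").load(open("wb.pkl","rb")); k=1.5625
A=ray(w,(238/k,331/k),.014);B=ray(w,(327/k,397/k),.014); print("LT diag",(A+B)/2)
c=cam("wrist"); im=capture("wrist"); cv2.imwrite("pics/wc.png",im)
print("jar cap expected px",proj(c,[[.6605,.0704,.06]]), "bottle", ray(w,(56/k,349/k),.11), ray(w,(110/k,320/k),.07))
g=im[...,:].min(2); m=(g>190).astype(np.uint8); n,l,st,ce=cv2.connectedComponentsWithStats(m)
for i in range(1,n):
    if st[i,4]>400: print(st[i],ce[i])
E
```

```text
[0.66020966 0.07098056 0.12968521] [[ 2.98300369e-03  9.99995547e-01  8.51981280e-05]
 [ 9.99995550e-01 -2.98300117e-03 -2.96919193e-05]
 [-2.94376410e-05  8.52863201e-05 -9.99999996e-01]] [ 6.00818341e+00  2.84120698e+01  9.25676398e+01 -2.56946874e-03
  5.90156139e+01  6.18041980e+00]
LT diag [0.4585124  0.28689723 0.014     ]
jar cap expected px [[253.885568   201.90884642]] bottle [0.51138625 0.42454586 0.11      ] [0.52087905 0.40885187 0.07      ]
```

>>> {"api": "step_hand", "payload": {"ticks": {"increments":[[0,0,0.04,0],[0,0,0.08,0],[0,0,0.1127,0],[0,0,0.1127,0],[0,0,0.1127,0]]}, "aperture": 1.0}}

```text
clock: 4.85
position: [0.661, 0.0719, 0.018]
orientation: [[0.0, 1.0, 0.001], [1.0, -0.0, 0.0], [0.0, 0.001, -1.0]]
wrist_force: [0.7, -0.2, -0.1]
grip_width: 0.999
finger_force: 0.0
```

>>> {"api": "step_hand", "payload": {"ticks": {"increments":[[0,0,0,0],[0,0,0,0],[0,0,0,0],[0,0,0,0],[0,0,0,0],[0,0,0,0],[0,0,0,0],[0,0,0,0]]}, "aperture": 0.0, "grip_force": 15}}

```text
clock: 5.85
position: [0.6604, 0.072, 0.017]
orientation: [[-0.0, 1.0, 0.0], [1.0, 0.0, 0.0], [0.0, 0.0, -1.0]]
wrist_force: [0.2, -0.5, 1.1]
grip_width: 0.448
finger_force: 15.0
```

>>> {"api": "step_hand", "payload": {"ticks": {"increments":[[0,0,-0.03,0],[0,0,-0.08,0],[0.03,-0.03,-0.09,0],[0.07,-0.065,-0.09,0],[0.11,-0.1,-0.09,0],[0.15,-0.14,-0.09,0],[0.19,-0.175,-0.09,0],[0.212,-0.198,-0.09,0],[0.212,-0.198,-0.09,0],[0.212,-0.198,-0.09,0]]}, "grip_force": 15}}

```text
clock: 7.1
position: [0.4625, 0.2836, 0.1068]
orientation: [[-0.001, 1.0, 0.0], [1.0, 0.001, -0.0], [-0.0, 0.0, -1.0]]
wrist_force: [0.9, -0.4, -0.8]
grip_width: 0.457
finger_force: 15.0
```

```bash
python3 w.py wd
```

```text
7.15 [0.46278401 0.28334137 0.1068354 ] [[ 2.e-04  1.e+00  2.e-04]
 [ 1.e+00 -2.e-04 -2.e-04]
 [-2.e-04  2.e-04 -1.e+00]]
```

View pics/wdb.png

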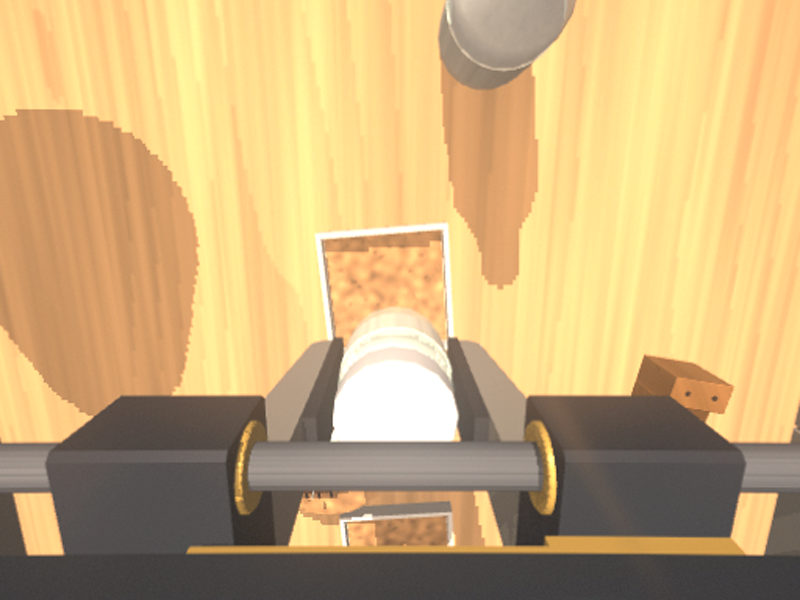

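The left tray shows its far outer corners at (317,235) and (447,224), with side edges running down to (329,340) and (454,335).

```bash
python3 - <<'E'
from h import *; import pickle
k=1.5625; c=pickle.load(open("wd.pkl","rb"))
P=[ray(c,(u/k,v/k),.014) for u,v in((317,235),(447,224),(329,340),(454,335))]
e=P[1]-P[0]; print(np.array(P).round(4),np.linalg.norm(e)); d=e[:2]/np.linalg.norm(e[:2]); n=np.array([d[1],-d[0]]); print(np.degrees(np.arctan2(d[1],d[0])),(P[0]+P[1])[:2]/2+.039*n)
# also inside corner line check from the side edges
m=(P[2]+P[3])/2;print(m)
E
```

```text
[[0.4165 0.3247 0.014 ]
 [0.4917 0.3312 0.014 ]
 [0.4212 0.2603 0.014 ]
 [0.4981 0.2637 0.014 ]] 0.07551846805825903
4.904064984125783 [0.45743345 0.28910135]
[0.45963638 0.26199652 0.014     ]
```

>>> {"api": "step_hand", "payload": {"ticks": {"increments":[[0.004,-0.0045,0.02,0],[0.004,-0.0045,0.045,0],[0.004,-0.0045,0.065,0],[0.004,-0.0045,0.08,0],[0.004,-0.0045,0.0864,0],[0.004,-0.0045,0.0864,0],[0.004,-0.0045,0.0864,0],[0.004,-0.0045,0.0864,0]]}, "grip_force": 15}}

```text
clock: 8.15
position: [0.458, 0.2881, 0.0209]
orientation: [[-0.0, 1.0, 0.001], [1.0, 0.0, 0.0], [0.0, 0.001, -1.0]]
wrist_force: [0.1, 1.2, -1.6]
grip_width: 0.453
finger_force: 15.0
```

>>> {"api": "step_hand", "payload": {"ticks": {"increments":[[0,0,0.0006,0],[0,0,0.0006,0],[0,0,0.0006,0],[0,0,0.0006,0],[0,0,0.0006,0]]}, "aperture": 0.8}}

```text
clock: 8.78
position: [0.4577, 0.2879, 0.0199]
orientation: [[-0.0, 1.0, 0.0], [1.0, 0.0, 0.0], [0.0, 0.0, -1.0]]
wrist_force: [0.5, -0.5, 0.3]
grip_width: 0.799
finger_force: 0.0
```

>>> {"api": "step_hand", "payload": {"ticks": {"increments":[[0,0,-0.03,0],[0,0,-0.07,0],[0,0,-0.12,0],[-0.03,0.06,-0.15,0],[-0.07,0.1,-0.15,0],[-0.07,0.1,-0.15,0],[-0.07,0.1,-0.15,0]]}, "aperture": 1.0}}

```text
clock: 9.65
position: [0.5571, 0.2176, 0.1693]
orientation: [[0.001, 1.0, -0.001], [1.0, -0.001, -0.0], [-0.0, -0.001, -1.0]]
wrist_force: [-0.6, -0.3, -0.9]
grip_width: 1.002
finger_force: 0.0
```

```bash
python3 w.py we
```

```text
9.7 [0.55656031 0.21809846 0.16925554] [[ 0.0e+00  1.0e+00 -1.6e-03]
 [ 1.0e+00 -0.0e+00 -2.0e-04]
 [-2.0e-04 -1.6e-03 -1.0e+00]]
```

View pics/web.png

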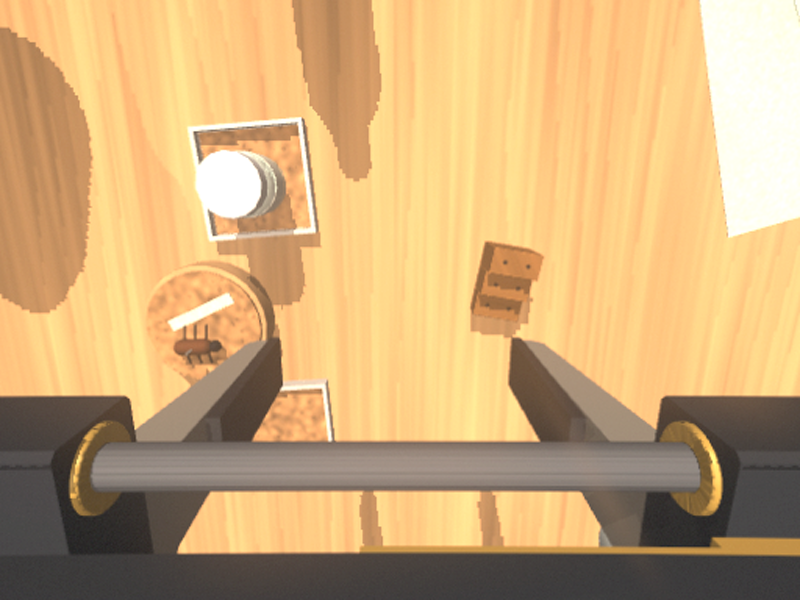

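The jar stands upright in the left tray: cap centre at (232,184), tray corners at (190,128), (302,118), (317,233) and (208,242). The block is at about (507,280) with its tall step at the top.

```bash
python3 - <<'E'
from h import *; import pickle
k=1.5625; c=pickle.load(open("we.pkl","rb"))
def r(u,v,z): return ray(c,(u/k,v/k),z)
P=[r(*p,.014) for p in((190,128),(302,118),(317,233),(208,242))]
print("tray",np.mean(P,0),"jar",r(232,184,.063), r(236,185,.063))
B=[(487,241,.036),(543,252,.036),(521,320,.016),(474,316,.016)]
B=[r(*p) for p in B]; print("block",np.mean(B,0),np.array(B).round(4))
for i in range(4): e=B[(i+1)%4]-B[i]; print(np.linalg.norm(e[:2]),np.degrees(np.arctan2(e[1],e[0])))
im=cv2.imread("pics/we.png")[145:215,290:360]; cv2.imwrite("pics/blk.png",cv2.resize(cv2.convertScaleAbs(im,alpha=1.2),None,fx=8,fy=8,interpolation=cv2.INTER_CUBIC))
E
```

```text
tray [0.45818508 0.2884446  0.014     ] jar [0.45964799 0.28732733 0.063     ] [0.46196002 0.28675969 0.063     ]
block [0.63486519 0.21838296 0.026     ] [[0.618  0.2503 0.036 ]
 [0.656  0.2428 0.036 ]
 [0.6503 0.1887 0.016 ]
 [0.6151 0.1918 0.016 ]]
0.038796241176909094 -11.069866797877875
0.054421307530930156 -95.99118202926614
0.03534599955161405 174.98951511409354
0.05855390322110831 87.24266988239593
```

View pics/blk.png

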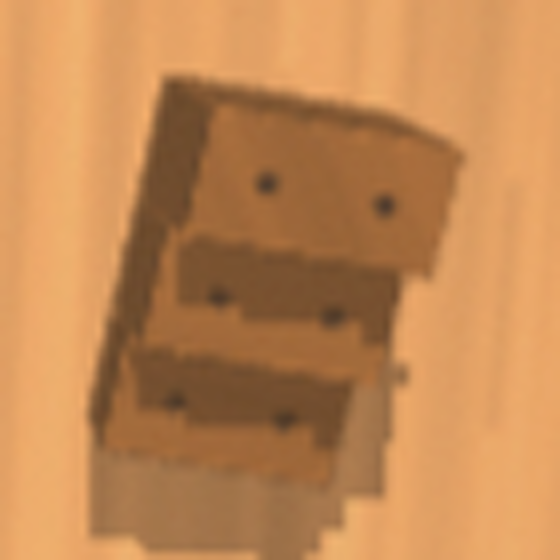

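The enlarged crop gives the tall step's top at (213,105), (462,155), (432,277) and (186,238), and the low step's front edge at (105,447) to (330,485).

```bash
python3 - <<'E'
from h import *; import pickle
c=pickle.load(open("we.pkl","rb"))
r=lambda u,v,z: ray(c,(u/8+290,v/8+145),z)
P=np.array([r(213,105,.036),r(462,155,.036),r(330,485,.016),r(105,447,.016)]); Q=[r(432,277,.036),r(186,238,.036)]
print(P.round(4),np.array(Q).round(4),"ctr",P.mean(0))
for i in range(4): e=P[(i+1)%4]-P[i]; print(np.linalg.norm(e[:2]),np.degrees(np.arctan2(e[1],e[0])))
print(robot.read_state()["qpos"])
E
```

```text
[[0.6234 0.2462 0.036 ]
 [0.6565 0.2395 0.036 ]
 [0.6479 0.1877 0.016 ]
 [0.6148 0.1934 0.016 ]] [[0.6539 0.223  0.036 ]
 [0.6207 0.2284 0.036 ]] ctr [0.63563729 0.2167002  0.026     ]
0.03384267494887253 -11.331323452754537
0.05256605751389294 -99.49962394938258
0.03357037339165655 170.1271191665
0.05342971328532159 80.77460186000735
[2.12418816e+01 2.05247912e+01 9.94137148e+01 2.49149547e-02
 6.01512923e+01 2.12320744e+01]
```

Block: centre (0.6354, 0.2163), yaw −9.8°. I'll grip it 7 mm toward the tall step.

>>> {"api": "step_hand", "payload": {"ticks": {"increments":[[0.0053,0.05,0.02,9.8],[0.0053,0.0791,0.06,9.8],[0.0053,0.0791,0.1,9.8],[0.0053,0.0791,0.13,9.8],[0.0053,0.0791,0.1533,9.8],[0.0053,0.0791,0.1533,9.8],[0.0053,0.0791,0.1533,9.8],[0.0053,0.0791,0.1533,9.8]]}, "aperture": 1.0}}

```text
clock: 10.7
position: [0.6374, 0.2238, 0.018]
orientation: [[0.17, 0.986, 0.002], [0.986, -0.17, 0.001], [0.001, 0.002, -1.0]]
wrist_force: [-0.4, 0.4, 0.8]
grip_width: 1.001
finger_force: 0.0
```

>>> {"api": "step_hand", "payload": {"ticks": {"increments":[[0,0,0,0],[0,0,0,0],[0,0,0,0],[0,0,0,0],[0,0,0,0],[0,0,0,0],[0,0,0,0],[0,0,0,0],[0,0,0,0]]}, "aperture": 0.0, "grip_force": 15}}

```text
clock: 11.82
position: [0.6367, 0.2232, 0.0165]
orientation: [[0.17, 0.985, -0.0], [0.985, -0.17, -0.0], [-0.0, -0.0, -1.0]]
wrist_force: [0.1, -0.3, -0.7]
grip_width: 0.37
finger_force: 15.0
```

>>> {"api": "step_hand", "payload": {"ticks": {"increments":[[0,0,-0.03,0],[0,0,-0.08,0],[-0.04,-0.04,-0.09,-5],[-0.08,-0.08,-0.09,-10],[-0.12,-0.115,-0.09,-14.3],[-0.1523,-0.1464,-0.09,-14.3],[-0.1523,-0.1464,-0.09,-14.3],[-0.1523,-0.1464,-0.09,-14.3],[-0.1523,-0.1464,-0.09,-14.3]]}, "grip_force": 15}}

```text
clock: 12.95
position: [0.468, 0.0987, 0.1068]
orientation: [[-0.079, 0.997, 0.001], [0.997, 0.079, 0.0], [0.0, 0.001, -1.0]]
wrist_force: [-0.8, -1.1, -0.1]
grip_width: 0.37
finger_force: 15.0
```

```bash
python3 w.py wf
```

```text
13.0 [0.46770373 0.09864578 0.106634  ] [[-7.910e-02  9.969e-01  7.000e-04]
 [ 9.969e-01  7.910e-02  2.000e-04]
 [ 2.000e-04  7.000e-04 -1.000e+00]]
```

View pics/wfb.png

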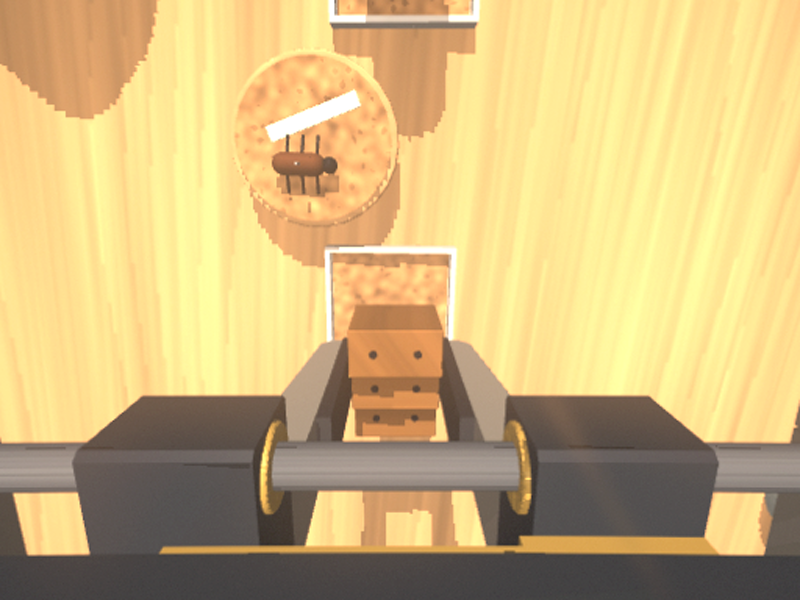

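The right tray's far outer corners are at (325,249) and (456,248), with sides down to (327,341) and (453,341). The block is held square to the tray.

```bash
python3 - <<'E'
from h import *; import pickle
k=1.5625; c=pickle.load(open("wf.pkl","rb"))
P=[ray(c,(u/k,v/k),.014) for u,v in((325,249),(456,248),(327,341),(453,341))]
e=P[1]-P[0]; print(np.array(P).round(4),np.linalg.norm(e)); d=e[:2]/np.linalg.norm(e[:2]); n=np.array([d[1],-d[0]]); print(np.degrees(np.arctan2(d[1],d[0])),(P[0]+P[1])[:2]/2+.039*n)
m=(P[2]+P[3])/2;print(m,"stage",ray(c,(316/k,138/k),.027))
a=np.array(proj(c,[[.4677,.0916,.0]]));print(robot.read_state()["position"])
E
```

```text
[[0.4241 0.1284 0.014 ]
 [0.5003 0.1351 0.014 ]
 [0.4277 0.0716 0.014 ]
 [0.505  0.0778 0.014 ]] 0.07658271943188055
5.028603052229945 [0.46561826 0.09293343]
[0.46634534 0.07472774 0.014     ] stage [0.41886045 0.18829222 0.027     ]
[0.46770373 0.09864578 0.106634  ]
```

>>> {"api": "step_hand", "payload": {"ticks": {"increments":[[0.0009,-0.0026,0.03,0],[0.0009,-0.0026,0.06,0],[0.0009,-0.0026,0.08,0],[0.0009,-0.0026,0.0867,0],[0.0009,-0.0026,0.0867,0],[0.0009,-0.0026,0.0867,0],[0.0009,-0.0026,0.0867,0]]}, "grip_force": 15}}

```text
clock: 13.88
position: [0.4644, 0.0989, 0.0203]
orientation: [[-0.079, 0.997, 0.001], [0.997, 0.079, 0.0], [0.0, 0.001, -1.0]]
wrist_force: [-0.0, 0.2, -0.3]
grip_width: 0.368
finger_force: 15.0
```

>>> {"api": "step_hand", "payload": {"ticks": {"increments":[[0,0,0.0008,0],[0,0,0.0008,0],[0,0,0.0008,0],[0,0,0.0008,0],[0,0,0.0008,0]]}, "aperture": 0.7}}

```text
clock: 14.5
position: [0.4639, 0.0987, 0.0191]
orientation: [[-0.079, 0.997, -0.0], [0.997, 0.079, -0.0], [-0.0, -0.0, -1.0]]
wrist_force: [-0.4, 0.9, 0.0]
grip_width: 0.706
finger_force: 0.0
```

>>> {"api": "step_hand", "payload": {"ticks": {"increments":[[0,0,-0.03,0],[0,0,-0.08,0],[-0.04,0.035,-0.12,9],[-0.08,0.07,-0.12,18],[-0.12,0.1,-0.12,27],[-0.16,0.135,-0.12,27],[-0.1883,0.1634,-0.12,27],[-0.1883,0.1634,-0.12,27],[-0.1883,0.1634,-0.12,27]]}, "aperture": 1.0}}

```text
clock: 15.62
position: [0.6406, -0.0758, 0.1385]
orientation: [[0.383, 0.924, -0.002], [0.924, -0.383, 0.0], [-0.0, -0.002, -1.0]]
wrist_force: [-0.7, 0.2, 0.9]
grip_width: 1.001
finger_force: 0.0
```

```bash
python3 w.py wg
```

```text
15.675 [ 0.64048186 -0.07544199  0.1386943 ] [[ 3.822e-01  9.241e-01 -1.400e-03]
 [ 9.241e-01 -3.822e-01  4.000e-04]
 [-2.000e-04 -1.500e-03 -1.000e+00]]
```

View pics/wgb.png

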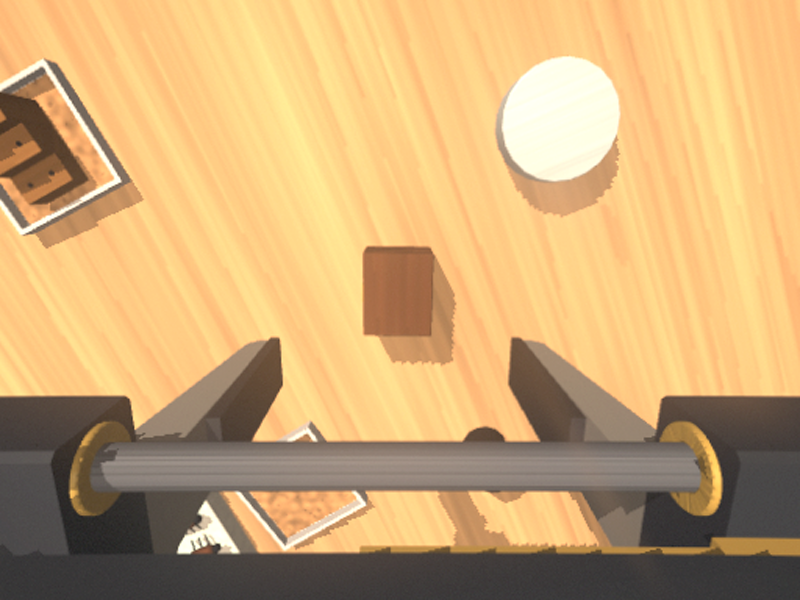

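The box is square between the fingers, with its top at (363–433, 251–334). The block is standing in its tray at the upper left.

```bash
python3 - <<'E'
from h import *; import pickle
k=1.5625; c=pickle.load(open("wg.pkl","rb"))
P=np.array([ray(c,(u/k,v/k),.032) for u,v in((364,251),(432,250),(433,334),(363,334))])
print(P.round(4),P.mean(0))
for i in range(4): e=P[(i+1)%4]-P[i]; print(np.linalg.norm(e[:2]),np.degrees(np.arctan2(e[1],e[0])))
s=robot.read_state();R=np.array(s["orientation"]);print(R.T@(P.mean(0)-s["position"]))
E
```

```text
[[ 0.633  -0.0408  0.032 ]
 [ 0.672  -0.0562  0.032 ]
 [ 0.6528 -0.1073  0.032 ]
 [ 0.611  -0.09    0.032 ]] [ 0.64222247 -0.07357645  0.032     ]
0.04188600679375704 -21.579052138647235
0.05453049358484166 -110.59280961283058
0.04520971832002376 157.60795492677858
0.053933501159430595 65.89115526823089
[0.00241068 0.00105221 0.10669238]
```

>>> {"api": "step_hand", "payload": {"ticks": {"increments":[[0.0012,0.0008,0.04,0],[0.0012,0.0008,0.08,0],[0.0012,0.0008,0.11,0],[0.0012,0.0008,0.1225,0],[0.0012,0.0008,0.1225,0],[0.0012,0.0008,0.1225,0]]}, "aperture": 1.0}}

```text
clock: 16.42
position: [0.6437, -0.0752, 0.018]
orientation: [[0.382, 0.924, 0.002], [0.924, -0.382, -0.0], [0.001, 0.002, -1.0]]
wrist_force: [0.3, 0.0, -0.3]
grip_width: 1.001
finger_force: 0.0
```

>>> {"api": "step_hand", "payload": {"ticks": {"increments":[[0,0,0,0],[0,0,0,0],[0,0,0,0],[0,0,0,0],[0,0,0,0],[0,0,0,0],[0,0,0,0],[0,0,0,0]]}, "aperture": 0.0, "grip_force": 15}}

```text
clock: 17.42
position: [0.6428, -0.0753, 0.0166]
orientation: [[0.383, 0.924, -0.0], [0.924, -0.383, 0.0], [-0.0, -0.0, -1.0]]
wrist_force: [-0.3, -0.8, 0.3]
grip_width: 0.474
finger_force: 15.0
```

>>> {"api": "step_hand", "payload": {"ticks": {"increments":[[0,0,-0.03,0],[0,0,-0.08,0],[-0.04,-0.02,-0.09,-10],[-0.08,-0.04,-0.09,-20],[-0.12,-0.06,-0.09,-30],[-0.1594,-0.0772,-0.09,-33.2],[-0.1594,-0.0772,-0.09,-33.2],[-0.1594,-0.0772,-0.09,-33.2],[-0.1594,-0.0772,-0.09,-33.2],[-0.1594,-0.0772,-0.09,-33.2]]}, "grip_force": 15}}

```text
clock: 18.68
position: [0.5111, -0.1925, 0.1065]
orientation: [[-0.187, 0.982, 0.0], [0.982, 0.187, 0.0], [0.0, 0.0, -1.0]]
wrist_force: [0.1, 0.2, -0.9]
grip_width: 0.478
finger_force: 15.0
```

```bash
python3 w.py wh
```

```text
18.725 [ 0.51102106 -0.19254891  0.10647089] [[-1.866e-01  9.824e-01 -0.000e+00]
 [ 9.824e-01  1.866e-01  1.000e-04]
 [ 1.000e-04 -0.000e+00 -1.000e+00]]
```

View pics/whb.png

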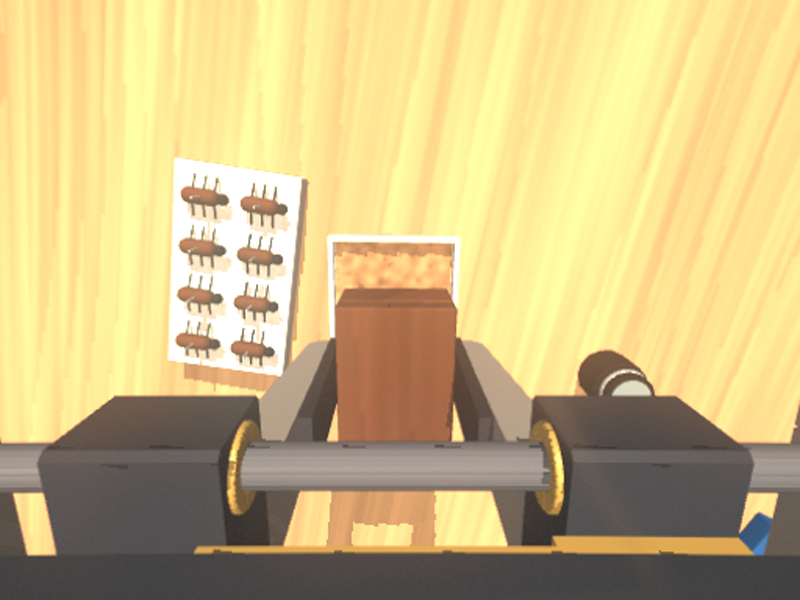

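The rear tray's far corners are at (328,237) and (460,237) and the held box is square to it. The board's right edge runs from (305,178) to (285,375).

```bash
python3 - <<'E'
from h import *; import pickle
k=1.5625; c=pickle.load(open("wh.pkl","rb"))
P=[ray(c,(u/k,v/k),.014) for u,v in((328,237),(460,237),(330,335),(459,335))]
e=P[1]-P[0]; print(np.array(P).round(4),np.linalg.norm(e)); d=e[:2]/np.linalg.norm(e[:2]); n=np.array([d[1],-d[0]]); print(np.degrees(np.arctan2(d[1],d[0])),(P[0]+P[1])[:2]/2+.039*n)
print((P[2]+P[3])/2,[ray(c,(u/k,v/k),.018) for u,v in((305,178),(285,375))])
# loupe: base circle visible edge
s=robot.read_state(); print(s["position"],"loupe top",ray(c,(631,392),.036) if 0 else ray(c,(632/k,393/k),.036))
R=np.array(s["orientation"]);C=(P[0]+P[1])[:2]/2+.039*n;print(R.T@(np.r_[C,.1065]-s["position"]))
E
```

```text
[[ 0.465  -0.1603  0.014 ]
 [ 0.5402 -0.146   0.014 ]
 [ 0.4753 -0.2194  0.014 ]
 [ 0.553  -0.2045  0.014 ]] 0.07658075974866596
10.825297114438996 [ 0.50992179 -0.19145947]
[ 0.51412302 -0.21197878  0.014     ] [array([ 0.44810026, -0.13000174,  0.018     ]), array([ 0.45232276, -0.24890442,  0.018     ])]
[ 0.51102106 -0.19254891  0.10647089] loupe top [ 0.65424732 -0.2133336   0.036     ]
[ 1.27546312e-03 -8.76627477e-04 -2.89813417e-05]
```

>>> {"api": "step_hand", "payload": {"ticks": {"increments":[[0,-0.0008,0.03,0],[0,-0.0008,0.06,0],[0,-0.0008,0.08,0],[0,-0.0008,0.0867,0],[0,-0.0008,0.0867,0],[0,-0.0008,0.0867,0],[0,-0.0008,0.0867,0]]}, "grip_force": 15}}

```text
clock: 19.6
position: [0.5102, -0.1934, 0.0204]
orientation: [[-0.186, 0.983, 0.001], [0.983, 0.186, -0.0], [-0.001, 0.001, -1.0]]
wrist_force: [0.1, -0.7, -1.6]
grip_width: 0.476
finger_force: 15.0
```

>>> {"api": "step_hand", "payload": {"ticks": {"increments":[[0,0,0.0006,0],[0,0,0.0006,0],[0,0,0.0006,0],[0,0,0.0006,0],[0,0,0.0006,0]]}, "aperture": 0.6}}

```text
clock: 20.23
position: [0.5098, -0.1932, 0.0193]
orientation: [[-0.186, 0.983, 0.0], [0.983, 0.186, 0.0], [0.0, 0.0, -1.0]]
wrist_force: [-0.1, 0.1, -0.8]
grip_width: 0.598
finger_force: 0.0
```

>>> {"api": "step_hand", "payload": {"ticks": {"increments":[[0,0,-0.03,0],[0,0,-0.08,0],[-0.01,0.04,-0.11,0],[-0.03,0.09,-0.11,0],[-0.0504,0.1373,-0.11,0],[-0.0504,0.1373,-0.11,0],[-0.0504,0.1373,-0.11,0],[-0.0504,0.1373,-0.11,0]]}, "aperture": 1.0}}

```text
clock: 21.22
position: [0.6526, -0.217, 0.1291]
orientation: [[-0.186, 0.983, -0.001], [0.983, 0.186, 0.0], [0.001, -0.001, -1.0]]
wrist_force: [-0.6, -0.2, 0.3]
grip_width: 1.0
finger_force: 0.0
```

```bash
python3 - <<'E'
from h import *; import pickle
wa=pickle.load(open("wa.pkl","rb"));k=1.5625
print("mug rim",ray(wa,(756/k,309/k),.09),"handle",ray(wa,(660/k,240/k),.06),ray(wa,(660/k,240/k),.02))
c,im=shot("wrist","wi.png"); print(robot.read_state()["position"])
print("exp px",proj(c,[[.654,-.2172,.036],[.654+.0145,-.2172,.036],[.654,-.2172+.0145,.036]]))
p=proj(c,[[.654,-.2172,.03]])[0].astype(int); cr=im[p[1]-45:p[1]+45,p[0]-60:p[0]+60]; print(p)
cv2.imwrite("pics/wil.png",cv2.resize(cv2.convertScaleAbs(cr,alpha=1.4),None,fx=6,fy=6,interpolation=cv2.INTER_CUBIC))
pickle.dump(c,open("wi.pkl","wb"))
E
```

```text
mug rim [ 0.53515046 -0.42135198  0.09      ] handle [ 0.58338892 -0.36001977  0.06      ] [ 0.57835245 -0.38335983  0.02      ]
[ 0.65282476 -0.2170721   0.12933904]
exp px [[254.77472439 194.94908698]
 [269.82372977 197.71831146]
 [257.70591007 180.19304717]]
[254 193]
```

View pics/wil.png

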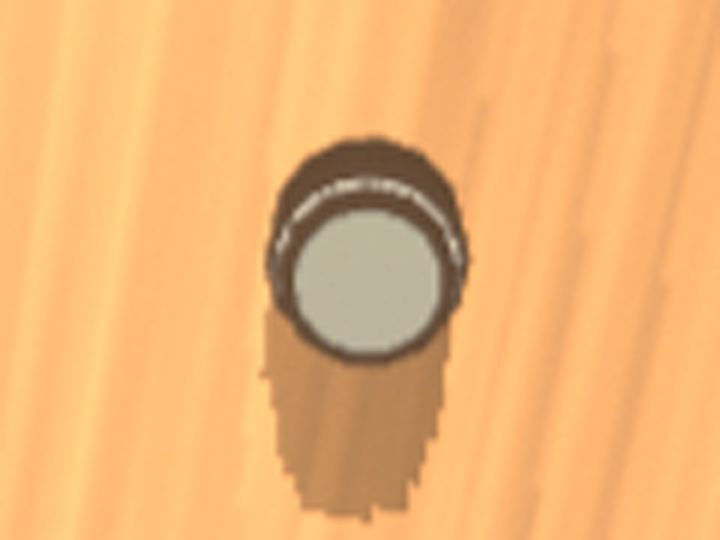

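The lens centre is at crop (367,282), i.e. pixel (255.2,195), so the loupe is where I expected it, at (0.654, −0.217).

>>> {"api": "step_hand", "payload": {"ticks": {"increments":[[0,0,0.04,0],[0,0,0.08,0],[0,0,0.11,0],[0,0,0.1232,0],[0,0,0.1232,0],[0,0,0.1232,0]]}, "aperture": 1.0}}

```text
clock: 22.02
position: [0.6549, -0.2176, 0.0076]
orientation: [[-0.186, 0.983, 0.002], [0.983, 0.186, -0.001], [-0.001, 0.002, -1.0]]
wrist_force: [0.5, -0.0, -0.5]
grip_width: 1.002
finger_force: 0.0
```

>>> {"api": "step_hand", "payload": {"ticks": {"increments":[[0,0,0,0],[0,0,0,0],[0,0,0,0],[0,0,0,0],[0,0,0,0],[0,0,0,0],[0,0,0,0],[0,0,0,0],[0,0,0,0]]}, "aperture": 0.0, "grip_force": 12}}

```text
clock: 23.15
position: [0.654, -0.2172, 0.006]
orientation: [[-0.186, 0.983, -0.0], [0.983, 0.186, 0.0], [0.0, -0.0, -1.0]]
wrist_force: [-0.1, -0.6, -0.6]
grip_width: 0.368
finger_force: 12.0
```

>>> {"api": "step_hand", "payload": {"ticks": {"increments":[[0,0,-0.03,0],[0,0,-0.08,0],[0.015,-0.04,-0.1,0],[0.03,-0.08,-0.1,0],[0.045,-0.12,-0.1,0],[0.0511,-0.137,-0.1,0],[0.0511,-0.137,-0.1,0],[0.0511,-0.137,-0.1,0],[0.0511,-0.137,-0.1,0],[0.0511,-0.137,-0.1,0]]}, "grip_force": 12}}

```text
clock: 24.4
position: [0.5105, -0.1926, 0.1059]
orientation: [[-0.186, 0.983, -0.0], [0.983, 0.186, 0.0], [0.0, -0.0, -1.0]]
wrist_force: [-0.1, 0.3, -0.3]
grip_width: 0.367
finger_force: 12.0
```

>>> {"api": "step_hand", "payload": {"ticks": {"increments":[[0,0,0.03,0],[0,0,0.05,0],[0,0,0.06,0],[0,0,0.0645,0],[0,0,0.0645,0],[0,0,0.0645,0],[0,0,0.0645,0],[0,0,0.0645,0]]}, "grip_force": 12}}

```text
clock: 25.4
position: [0.5101, -0.1926, 0.0419]
orientation: [[-0.186, 0.983, 0.0], [0.983, 0.186, -0.0], [-0.0, 0.0, -1.0]]
wrist_force: [0.7, 0.1, -0.6]
grip_width: 0.361
finger_force: 12.0
```

>>> {"api": "step_hand", "payload": {"ticks": {"increments":[[0,0,0.0008,0],[0,0,0.0008,0],[0,0,0.0008,0],[0,0,0.0008,0],[0,0,0.0008,0],[0,0,0.0008,0]]}, "aperture": 0.6}}

```text
clock: 26.15
position: [0.5099, -0.1925, 0.0408]
orientation: [[-0.186, 0.983, 0.0], [0.983, 0.186, 0.0], [0.0, 0.0, -1.0]]
wrist_force: [-1.0, -0.1, 0.3]
grip_width: 0.6
finger_force: 0.0
```

>>> {"api": "step_hand", "payload": {"ticks": {"increments":[[0,0,-0.02,0],[0,0,-0.05,0],[0,0,-0.1,0],[-0.03,0,-0.12,0],[-0.05,0,-0.12,0],[-0.05,0,-0.12,0],[-0.05,0,-0.12,0]]}, "aperture": 1.0}}

```text
clock: 27.02
position: [0.518, -0.2408, 0.1591]
orientation: [[-0.185, 0.983, -0.003], [0.983, 0.185, 0.002], [0.002, -0.002, -1.0]]
wrist_force: [-1.1, 0.7, -0.2]
grip_width: 1.001
finger_force: 0.0
```

```bash
python3 - <<'E'
from h import *; import pickle
c,a=shot("wrist","fin_w.png"); pickle.dump(c,open("fin.pkl","wb"))
S=capture("scene"); D=capture("side")
g=proj(c,[[.51,-.1925,.035]])[0].astype(int); print(g)
A=a[g[1]-70:g[1]+62,g[0]-90:g[0]+90]
f=lambda i,s: cv2.resize(cv2.convertScaleAbs(i,alpha=1.3),s,interpolation=cv2.INTER_CUBIC)
out=np.zeros((600,800,3),np.uint8); out[:300,:400]=f(A,(400,293+7)); out[:300,400:]=f(S[115:190,230:330],(400,300)); out[300:,:400]=f(D[145:220,155:255],(400,300)); out[300:,400:]=f(S[160:250,150:270],(400,300))
cv2.imwrite("pics/final.png",out)
E
```

```text
[254 139]
```

View pics/final.png

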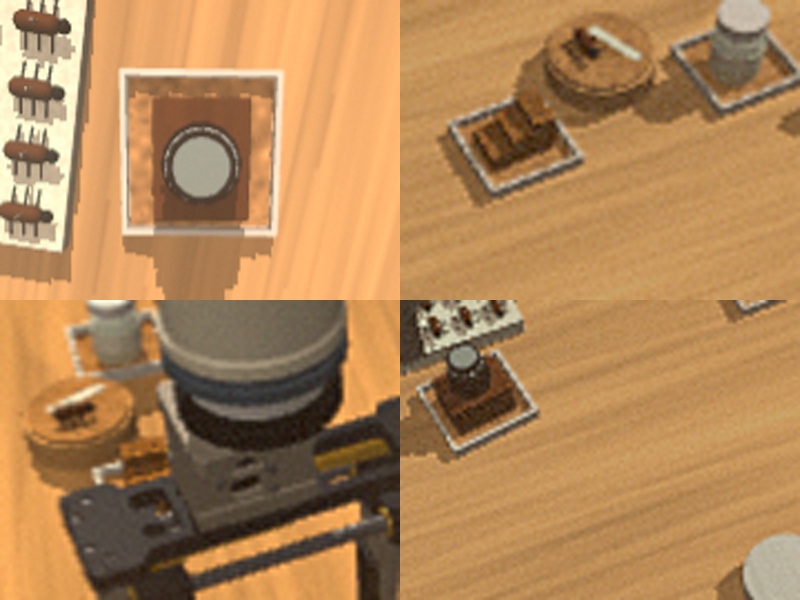

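The box is in the rear tray with the loupe upright on its lid, lens up. The block and jar stand upright in their trays. I'll check the numbers, then hand in.

```bash
python3 - <<'E'
from h import *; import pickle
c=pickle.load(open("fin.pkl","rb"))
r=lambda u,v,z: ray(c,(u*.45+164,v*.44+69),z)
print("tray",np.mean([r(*p,.014) for p in((121,70),(284,70),(277,236),(122,236))],0)[:2])
print("box",np.mean([r(*p,.035) for p in((152,97),(251,97),(249,221),(153,219))],0)[:2],"loupe",r(202,168,.071)[:2])
S=cam("scene"); q=lambda u,v,z: ray(S,(u/4+230-100,v/4+115),z)
print("block tray",np.mean([q(*p,.014) for p in((448,126),(530,96),(583,153),(496,192))],0)[:2],"jar tray",np.mean([q(*p,.014) for p in((672,46),(762,10),(808,68),(717,112))],0)[:2],"jar",q(743,16,.063)[:2],"block top step",np.mean([q(*p,.039) for p in((519,104),(541,93),(555,113),(535,126))],0)[:2])
E
```

```text
tray [ 0.50967978 -0.19186631]
box [ 0.50986542 -0.19232307] loupe [ 0.51015273 -0.19275964]
block tray [0.46996934 0.08949543] jar tray [0.4595045  0.28867485] jar [0.46060172 0.28409669] block top step [0.46724793 0.10962086]
```

```bash
python3 -c "
from plant import robot, job, capture, camera_params
print(robot.read_state()['clock'], job.job_done())"
```

```text
the job is handed in; nothing more can be done
27.175 None
```

I placed all four items in the order asked and handed the job in at 27.2 s. The jar, block and box stand upright in their tray middles with the loupe lens-up on the box lid; measured centres agree to about 1–5 mm, with the jar's reading the loosest.

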